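# Load a ribbed wheel under the spring hood of a checking station

## Task

Load the black ribbed wheel that lies in the lane of the checking station: press the station's thumb bar down with one fingertip to hold its spring-closed hood open, and while you hold it, push the wheel along the lane under the hood with the other fingertip until it is fully home against the back stop. Then draw back and let the hood spring shut behind it. Only push the wheel, keeping it flat on the deck, never lift it, and leave everything else on the bench where it is.

Things in the scene. Friction and masses are not known exactly. Their poses are not given: they have to be found in the camera images.
- checker: Checking station, fixed. Aluminium base plate 10 mm thick, reaching x = -162 to 118, y = -48 to 80 mm: a lane on the robot's side, a nest under a low grey roof, a white sensor housing (top 50 mm above the bench) at the end. Origin: on the bench under the middle of the nest's mouth; +x runs along the lane INTO the nest, +y to the left of that, z up. The other entries give mm in this frame.
- mouth (a point): Point on the deck (base plate top) in the middle of the mouth: checker frame x 0, y 0, z 10, axes as the checker's. The lane, 51 wide and centred on y = 0, runs between steel rails (4 thick, top z = 20) from x = -130 to 0 and goes on inside the nest to a back stop at x = 57. The shut hood's front plate hangs at x = -3 to 0.
- home (a point): Point on the deck where the centre of the wheel's underside lies when the wheel touches the back stop (checker frame x 33, y 0, z 10). Above it is the nest's roof, from x = 25 on, top at z = 38.
- bar_down (a point): Where the middle of the thumb bar's top face lies when fully pressed (checker frame x -65, y 47, z 18); fixed to the station. The bar is flat steel with dark grip lines, left of the lane and always level, x = -150 to 20, y = 34 to 60, top at z = 46 up and 18 pressed. A white linkage cover (top z = 56) stands over its far end at x = 27 to 63.
- thumb_bar (a joint): Travel of the thumb bar in m: 0 up, 0.028 fully pressed (hard stop). It slides straight down, wherever along its length it is pressed, against a spring: about 3.3 N at the start, 7.5 N at the bottom; it rises by itself when released. It is linked to the hood: 71.4 rad of hood per m of bar.
- hood_flap (a joint): Hood angle in rad: 0 shut, 2.0 with the bar fully pressed. Dark steel L-shaped flap, 66 wide, hinged along y at x = 24, z = 36: a 27 top plate and a front plate hanging to z = 13.5. It opens outward and up (its lip sweeps to x = -12 on the way), so a wheel pushed against it only jams. Open it stays at x > 10, top at z = 72. It clears a wheel whose centre is past x = 26.
- wheel: The wheel to load: black ribbed rubber disc, 48 mm diameter, 20 mm high, about 60 g, lying flat in the lane in front of the mouth. Origin: centre of its underside, z up.
- spare_wheel: An identical ribbed wheel lying on the bench to the right of the station, to be left alone. Origin: centre of its underside.
- wheel_stack: Two such wheels stuck together as a 40 mm high stack, standing on the bench to the right of the station; leave alone. Origin: centre of its underside.
- marker: A white marker pen with black cap, 125 mm long, 13 mm thick, lying on the bench left of the station; leave alone. Origin under its middle, x along it.
- tape_roll: A cardboard-brown ring, 90 mm diameter, 24 mm high, lying on the bench beyond the station; leave alone. Origin: centre of its underside.
- jar: A closed jar, 52 mm diameter, 60 mm high, standing left of the station; leave alone. Origin: centre of its underside.
- screwdriver: A screwdriver lying on the bench to the right; leave alone. Handle to its -x.
- parts_tray: An open grey tray 130 x 100 x 35 mm on the bench to the left; leave alone. Origin: centre of its underside.

How it is judged (in metres and radians):
On the way, in this order (a step that is already met when the one before it is completed fails the run):
1. a finger holds the thumb bar down and so the hood open while the wheel is still outside (value of joint hood_flap above 1.6 rad and contact force between the fingers and thumb_bar above 1 N and x of wheel in the frame of mouth below -0.02 m), for 0.2 s.
2. with the hood still held open by a finger on the thumb bar, the wheel is pushed home (value of joint hood_flap above 1.6 rad and contact force between the fingers and thumb_bar above 1 N and x of wheel in the frame of mouth above 0.028 m), for 0.1 s.
At the end, for the whole second after the job is handed in: The wheel lies flat in the nest, its centre within 5 mm of the home point along the lane, at rest; the hood is shut (under 0.1 rad) and the thumb bar is up (x of wheel in the frame of mouth above 0.028 m and horizontal distance between wheel and home below 0.0055 m and angle between wheel's own z axis and vertical below 0.06 rad and z of wheel in the frame of mouth below 0.003 m and value of joint hood_flap below 0.1 rad and linear speed of wheel below 0.01 m/s and value of joint thumb_bar below 0.002 m); the robot touches nothing.
It fails at once if the wheel is lifted or tipped up (z of wheel in the frame of mouth above 0.007 m or angle between wheel's own z axis and vertical above 0.35 rad).
It fails at once if another thing on the bench is moved (distance of any of spare_wheel, wheel_stack, marker, tape_roll, jar, screwdriver, parts_tray from where it was at the start of the episode above 0.015 m).
It also fails if it takes over 42 s, if anything falls off the work surface, if the arm or the gripper's body presses on something with over 40 N, if the wrist force passes 120 N, or if a joint passes its speed limit or range.

## Robot

A 6-joint arm with a two-finger parallel gripper is mounted at the origin on the work surface. World frame = base frame: x ahead of the robot, y to its left, z up, the work surface at z = 0. Lengths are in m, angles in degrees, forces in N, time in s.
With the tool pointing down it reaches from about 0.275 to 1 m from the base axis. Payload 8.4 kg.
Tool frame: the origin (TCP) lies at the very end of the fingers, on their centre line; the grasp point (between the pads) lies 19 mm behind it (ctrl.hold_point_z is the y of the grasp point in the tool frame, in m); y points along the fingers, x is the direction in which the jaws open and shut, and the axes are right-handed (so a half turn about y gives the same grasp; the last joint's range is limited). The gripper opens to 85 mm and grips with 20 to 120 N. Pads are 22 mm wide; open, the fingers measure 114 mm over their backs; the gripper's body (76 mm by 85 mm) begins 54 mm behind the grasp point. The pads swing forward as they close: fully open they stand 13 mm farther back than shut.
Start: joints at [-68.491, 20.225, 93.587, -0, 66.188, -0.138], TCP at [0.231, -0.581, 0.231] pointing down, gripper open.
Joint ranges: [-150.9, 150.9], [-52.94, 120.26], [3.33, 152.33], [-74.26, 254.26], [0, 154.13], [-172.89, 172.89]. Speed limits (degrees/s): [127.2, 127.2, 159.86, 180, 180, 180].

## Interface

Orientations are given as [roll, pitch, yaw] about the fixed x, y, z axes, in that order (R = Rz(yaw) Ry(pitch) Rx(roll)).
In Python, from station import monitor, eyes, ctrl, cut_out, spot_point gives the robot as it stands.
- The arm moves only by the shell command python3 -m jog 'ROWS' [OPENING]. ROWS is JSON, a list of rows, each a list of 4 numbers: the shift along the tool's x, y, z in cm, then the turn about the tool's y in rad. A call has 1 to 8 rows; each row shifts and turns the commanded pose from where the row before left it, along the tool's axes as they then stand; what a row does not reach is not made up. A row lasts 1/8 s, in which the tool goes at most 62.5 mm and 10.7 degrees, less where a joint would pass 70% of its speed; a pose out of reach is approached as far as the arm can. A call is refused whole if a number of a shift passes 6.25 or a number of a turn 0.188, either way. A call with a gripper value outside its range is refused whole. OPENING is the opening, from 0 (shut) to 1 (fully open), set as the call begins (- or left out, the last holds). The fingers move at their own pace and stop on an object; the grip force is fixed at half the most. Time passes only in rows, so rows that do not move let the fingers close. It gives the time, the measured TCP pose, the force and the opening at its end, in the units of the state.
- monitor.observe(): the state, without advancing time (a new reading comes with each control period).
- eyes.camera(name): name is "scene" or "top" or "wrist"; returns the picture (384x512x3 uint8, red, green, blue); there is no depth.
- eyes.camera_model(name): a dict with "K" (3x3 intrinsics, pixels), "R" (3x3) and "t" (3): a world point X has camera coordinates R X + t. Camera axes: x right, y down, z forward; pixel columns grow to the right and rows downward; lengths in m; the calibration is good to about 2 mm. A picture is of the moment at which its call begins: read the wrist's pose just before it. camera_model takes no time and is no camera call; for the wrist camera it gives the pose at the moment of the call.
- ctrl.job_done(): hands the job in, once; it reports no verdict.
Trained networks look in the newest picture that a camera, given by its name, has taken for a name from the list of things; names that differ only in an ending like _2 or _b are one class to them, and where a whole thing is asked for, a point or a joint stands for the part that bears it (a point fixed in the world has none). Each returns a list of dicts, best first, with "score" (0 to 1); they miss things now and then, are a little off and sometimes report something else, mostly with a low value. They report only what shows in the picture. A call takes as long as a camera call.
- cut_out(camera, target): "pixels" (384x512 bool, what is visible of it) and "bbox" ([left, top, right, bottom] in pixels, round what is visible of it).
- spot_point(camera, target): "uv" ([column, row] in pixels: a listed point, or the origin of a listed thing).
The state is a dict: "time_s": time; "joint_pos": joint angles; "joint_velocities": joint speeds; "effort": joint torques, N m; "tcp_pos": TCP position; "ee_rot": TCP orientation; "ft_force": force on the tool from outside, world axes, zero at the start; "ft_torque": the same for the moment, N m; "grip_width": opening from 0.0 (shut) to 1.0 (fully open).
Only numpy, scipy, OpenCV 4.12 (cv2) and the standard library are available. Lean on these libraries where they do the work, as an engineer would, in place of code of your own. Each camera call takes 0.05 s, during which the arm holds its last target.

## Working session

There is one attempt and no reset: what is moved stays moved. The work goes in short steps, Python scripts to look and compute and a shell command to move; the robot and the scene stay as the last step left them, time stands still between calls to the robot, and variables do not carry over. Pictures are saved under pics/ and viewed, and the job is handed in when it is done.

```bash
ls; mkdir -p pics; python3 - <<'E'
from station import monitor, eyes, ctrl
import cv2
s=monitor.observe();print({k:s[k] for k in('time_s','tcp_pos','ee_rot','ft_force','grip_width')}, ctrl.hold_point_z)
for n in('scene','top','wrist'):
    im=eyes.camera(n);cv2.imwrite(f'pics/{n}0.png',im[:,:,::-1])
E
```

```text
pics
{'time_s': 0.0, 'tcp_pos': array([ 0.23037245, -0.58049161,  0.2305672 ]), 'ee_rot': array([-8.99994725e+01,  7.80922421e-02, -6.83541794e+01]), 'ft_force': array([-0.70955979,  0.35062453, -0.17960764]), 'grip_width': 1.0003427576770993} -0.0187
```

View pics/scene0.png

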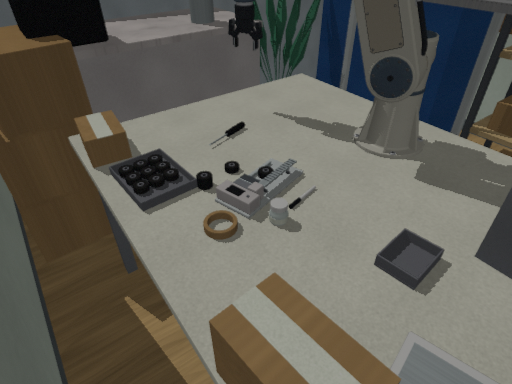

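View pics/top0.png

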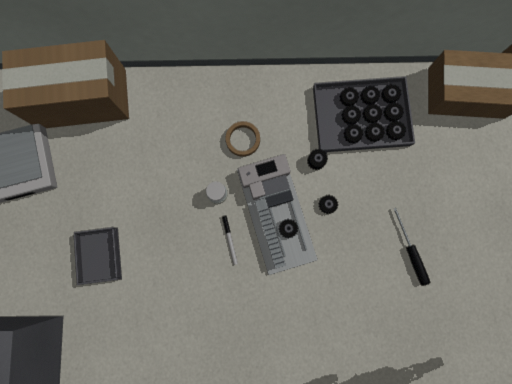

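View pics/wrist0.png

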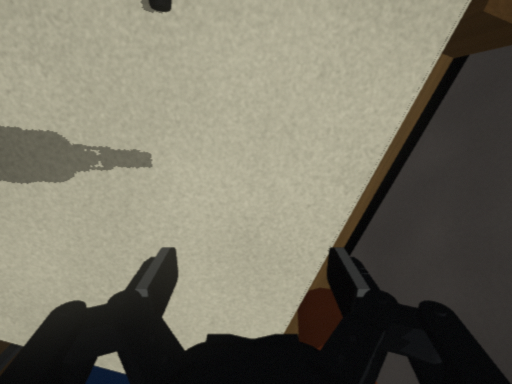

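The top view shows the station running from about (290,265) at the robot's end to (265,170) at the housing. The wheel is at (288,228), the spare at (328,204) and the stack at (318,159). The jar (216,191) and pen (229,240) are to the left. Next I'll measure these positions.

```bash
cat > h.py <<'E'
import numpy as np
from station import monitor, eyes, ctrl, cut_out, spot_point
def ray(cam,uv,z,M=None):
    m=M or eyes.camera_model(cam);K,R,t=map(np.array,(m['K'],m['R'],m['t']))
    d=R.T@np.linalg.inv(K)@np.array([uv[0],uv[1],1.]);c=-R.T@t
    return c+d*(z-c[2])/d[2]
def proj(cam,X,M=None):
    m=M or eyes.camera_model(cam);K,R,t=map(np.array,(m['K'],m['R'],m['t']))
    p=(K@(R@np.array(X).T+t[:,None])).T
    return p[:,:2]/p[:,2:]
E
python3 - <<'E'
from h import *
import json
np.set_printoptions(precision=4,suppress=True)
for cam in('top','scene'):
    eyes.camera(cam)
    print(cam,eyes.camera_model(cam)['K'][0][0], (-np.array(eyes.camera_model(cam)['R']).T@eyes.camera_model(cam)['t']))
    for n,z in [('checker',0),('mouth',.01),('home',.01),('bar_down',.018),('wheel',.01),('spare_wheel',0),('wheel_stack',0),('marker',0),('tape_roll',0),('jar',0)]:
        for r in spot_point(cam,n)[:3]:
            if r['score']>.2: print(n,round(r['score'],2),np.array(r['uv']),ray(cam,r['uv'],z))
E
```

```text
top 423.4818243779209 [ 0.4387 -0.0019  1.0764]
checker 0.78 [274.4 199.8] [ 0.5807 -0.0492  0.    ]
mouth 0.74 [277.1 199.3] [ 0.5806 -0.0556  0.01  ]
mouth 0.74 [273.3 233.1] [ 0.4953 -0.0442  0.01  ]
mouth 0.72 [278.9 200.9] [ 0.5764 -0.0601  0.01  ]
home 0.76 [275.3 191.2] [ 0.6014 -0.0515  0.01  ]
bar_down 0.89 [270.2 231.2] [ 0.4997 -0.0363  0.018 ]
wheel 0.7 [289.8 229.9] [ 0.5027 -0.0857  0.01  ]
spare_wheel 0.73 [331.5 206. ] [ 0.5626 -0.1945  0.    ]
wheel_stack 0.73 [328.  204.8] [ 0.5658 -0.1857  0.    ]
marker 0.67 [230.9 241.9] [0.4751 0.0629 0.    ]
tape_roll 0.72 [241.  137.5] [0.7469 0.0349 0.    ]
tape_roll 0.43 [411.9 245.3] [ 0.4605 -0.3916  0.    ]
jar 0.75 [216.3 194.3] [0.5972 0.0998 0.    ]
scene 348.5062821574523 [1.0585 0.6367 0.6418]
checker 0.89 [250.2 190.3] [ 0.5818 -0.0556  0.    ]
mouth 0.88 [253.2 187.2] [ 0.573 -0.052  0.01 ]
home 0.82 [242.8 186.7] [ 0.5968 -0.0729  0.01  ]
bar_down 0.59 [276.6 178.5] [ 0.4951 -0.0366  0.018 ]
bar_down 0.24 [297.1 198.3] [0.5093 0.0744 0.018 ]
wheel 0.6 [264.3 174.3] [ 0.5048 -0.0865  0.01  ]
spare_wheel 0.63 [229.2 171.1] [ 0.5771 -0.1812  0.    ]
wheel_stack 0.84 [206.9 182.8] [ 0.6682 -0.168   0.    ]
marker 0.67 [299.4 200. ] [0.4933 0.0682 0.    ]
tape_roll 0.84 [223.7 226.9] [0.7315 0.0335 0.    ]
tape_roll 0.46 [299.9 200.9] [0.495  0.0722 0.    ]
jar 0.62 [277.3 219.2] [0.5975 0.0947 0.    ]
```

```bash
cat > ov.py <<'E'
from h import *
import cv2
def pose(x,y,th,P):
    c,s=np.cos(th),np.sin(th);P=np.array(P,float)
    return np.c_[x+c*P[:,0]-s*P[:,1],y+s*P[:,0]+c*P[:,1],P[:,2]]
def box(x0,x1,y0,y1,z):return np.array([[x0,y0,z],[x1,y0,z],[x1,y1,z],[x0,y1,z]])/1000
BOX=lambda b:[(box(-162,118,-48,80,10),(0,255,0)),(box(-150,20,34,60,46-28*b),(0,0,255)),(box(-130,0,25.5,29.5,20),(255,0,0)),(box(-130,0,-29.5,-25.5,20),(255,0,0)),(box(27,63,34,60,56),(255,0,255))]
def overlay(cam,im,x,y,th,M=None,b=0,s=1,off=(0,0)):
    for P,c in BOX(b):
        uv=(proj(cam,pose(x,y,th,P),M)-off)*s
        cv2.polylines(im,[np.int32(np.round(uv))],True,c,1)
E
python3 - <<'E'
from ov import *
im=eyes.camera('top')[:,:,::-1].copy()
m=cut_out('top','checker')[0];print(m['score'],m['bbox'])
from scipy.optimize import minimize
mask=m['pixels'].astype(np.uint8)
def hull(p):
    Z=np.vstack([box(-162,118,-48,80,z) for z in(0,10)]+[box(63,118,-48,80,50)]*0)
    uv=proj('top',pose(*p,Z));h=cv2.convexHull(np.float32(uv))
    I=np.zeros((384*8,512*8),np.uint8);cv2.fillConvexPoly(I,np.int32(np.round(h*8+4)),1);return cv2.resize(I.astype(np.float32),(512,384),interpolation=cv2.INTER_AREA)
f=lambda p:np.abs(hull(p)-mask).sum()
r=minimize(f,[.58,-.053,.26],method='Nelder-Mead',options=dict(initial_simplex=[[.58,-.053,.26],[.59,-.053,.26],[.58,-.045,.26],[.58,-.053,.3]],xatol=1e-4,fatol=.1));print(r.x,r.fun,mask.sum())
x0,y0=215,140;s=5
c=cv2.resize(im[y0:y0+145,x0:x0+125],None,fx=s,fy=s,interpolation=cv2.INTER_CUBIC)[:600]
d=cv2.resize(im[y0:y0+145,x0:x0+125],None,fx=4,fy=4,interpolation=cv2.INTER_CUBIC);a=d.copy()
overlay('top',a,*r.x,s=4,off=(x0-.5,y0-.5));cv2.imwrite('pics/ov1.png',np.hstack([d,a])[:, :1000][:580, 100:900])
E
```

```text
Traceback (most recent call last):
IndexError: list index out of range
```

```bash
python3 - <<'E'
from ov import *
im=eyes.camera('top')[:,:,::-1].copy()
for n in('checker','mouth','home','thumb_bar','hood_flap'):
    for m in cut_out('top',n)[:3]: print(n,m['score'],m['bbox'],m['pixels'].sum())
p=(.579,-.054,.26)
x0,y0=215,140
d=cv2.resize(im[y0:y0+145,x0:x0+125],None,fx=4,fy=4,interpolation=cv2.INTER_CUBIC);a=d.copy()
overlay('top',a,*p,s=4,off=(x0-.5,y0-.5));cv2.imwrite('pics/ov1.png',np.hstack([d[:,80:420],a[:,80:420]]))
E
```

```text
checker 0.58 [237.0, 152.7, 317.4, 274.2] 5284
mouth 0.62 [235.4, 154.9, 317.0, 270.3] 5335
mouth 0.42 [318.7, 194.4, 340.7, 216.3] 298
home 0.81 [238.7, 158.0, 316.9, 273.0] 5231
thumb_bar 0.95 [257.5, 197.4, 288.0, 264.6] 707
thumb_bar 0.61 [280.9, 219.7, 296.7, 239.1] 306
hood_flap 0.54 [259.7, 189.0, 290.9, 208.4] 394
```

View pics/ov1.png

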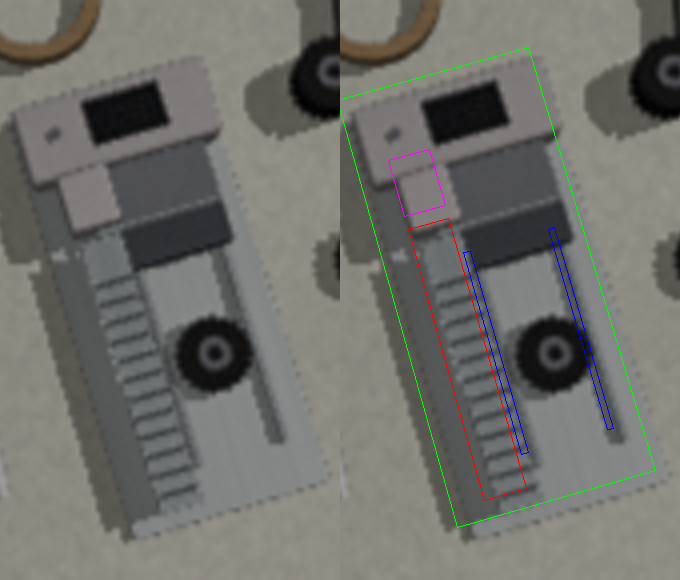

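```bash
python3 - <<'E'
from ov import *
from scipy.optimize import least_squares
W=np.array([[-162,-48,10],[-162,80,10],[-130,-27.5,20],[-150,60,46],[-150,34,46],[118,-48,50],[118,80,50]])/1e3
C=np.array([[329,484],[130,538],[277,442],[163,508],[201,493],[205,57],[12,118]],float)
U=(C+[80,0])/4+[215-.5+.125,140-.5+.125]
r=least_squares(lambda p:(proj('top',pose(*p,W))-U).ravel(),[.58,-.05,.26],loss='soft_l1')
print(r.x,np.degrees(r.x[2]));print((r.fun).reshape(-1,2).round(2))
im=eyes.camera('top')[:,:,::-1].copy()
x0,y0=215,140
d=cv2.resize(im[y0:y0+145,x0:x0+125],None,fx=4,fy=4,interpolation=cv2.INTER_CUBIC);a=d.copy()
overlay('top',a,*r.x,s=4,off=(x0-.5,y0-.5));
im=eyes.camera('scene')[:,:,::-1].copy()
x0,y0=200,140
b=cv2.resize(im[y0:y0+90,x0:x0+115],None,fx=4,fy=4,interpolation=cv2.INTER_CUBIC)
overlay('scene',b,*r.x,s=4,off=(x0-.5,y0-.5));
b=np.vstack([b,np.zeros((580-360,460,3),np.uint8)])
cv2.imwrite('pics/ov2.png',np.hstack([a[:,80:420],b]))
E
```

```text
[ 0.57060825 -0.06299374  0.25992799] 14.892776820418666
[[ 0.1  -0.24]
 [ 0.2   0.42]
 [ 1.9  -0.09]
 [-1.02  1.35]
 [-0.08  2.13]
 [ 0.36 -3.24]
 [-1.   -4.78]]
```

View pics/ov2.png

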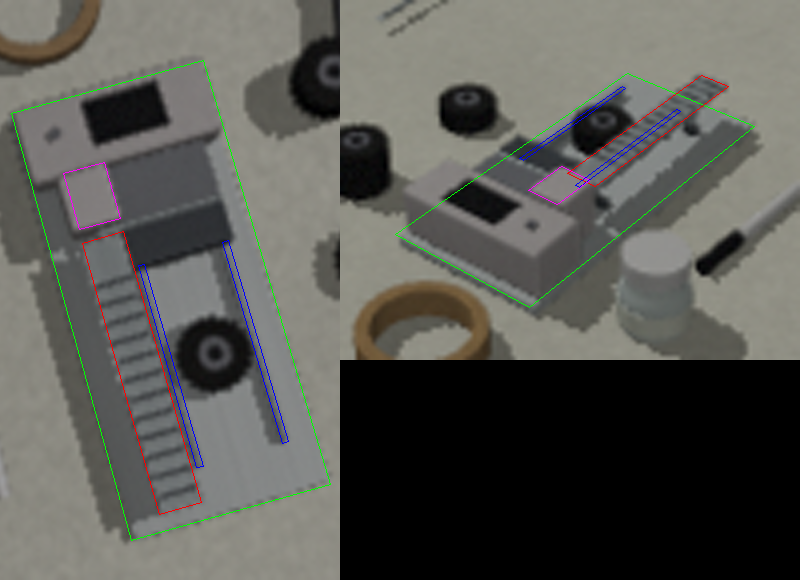

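The fitted overlay matches the plate, bar and rails in the top view. The station sits at about (0.5706, -0.063) with yaw 14.9°, and the wheel is at about x = -70 mm in the station frame. I'll move above the lane behind the wheel, with the jaw axis across the lane and the fingers part closed.

```bash
python3 -m jog '[[0,0,0,0.118],[-3.6,0,2.9,0],[-3.6,0,2.9,0],[-3.6,0,2.9,0],[-3.6,0,2.9,0],[-3.6,0,2.9,0],[-3.6,0,2.9,0]]' 0.39 && python3 -m jog '[[-3.6,0,2.9,0],[-3.6,0,2.9,0],[-3.6,0,2.9,0],[-3.6,2,2.9,0],[-3.6,2,2.9,0],[-4.0,3,2.8,0],[0,0,0,0],[0,0,0,0]]'
python3 - <<'E'
from ov import *
s=monitor.observe();print(s['time_s'],s['tcp_pos'],s['ee_rot'],s['ft_force'],s['grip_width'],s['joint_pos'])
M=eyes.camera_model('wrist');im=eyes.camera('wrist')[:,:,::-1].copy()
print('wheel',[(r['score'],r['uv']) for r in spot_point('wrist','wheel')[:2]])
a=im.copy();overlay('wrist',a,.5706,-.063,.2599,M)
cv2.imwrite('pics/w1.png',a);cv2.imwrite('pics/w1raw.png',im)
E
```

```text
time_s: 2.62
tcp_pos: [0.3437, -0.3262, 0.2315]
ee_rot: [-90.0, -0.0, -75.1]
ft_force: [0.7, 0.3, -0.6]
grip_width: 0.391
time_s: 3.62
tcp_pos: [0.454, -0.0706, 0.1615]
ee_rot: [-90.0, -0.0, -75.1]
ft_force: [0.1, -0.3, -0.4]
grip_width: 0.388
3.625 [ 0.45395717 -0.07055736  0.16150333] [-9.00101591e+01 -1.40495112e-02 -7.50553311e+01] [ 0.11601484 -0.29343734 -0.41837177] 0.3878676937271389 [-9.00906335e+00  1.05342373e+01  1.17126664e+02 -2.14279465e-02
  5.23426808e+01  6.60593607e+01]
wheel [(0.86, [274.3, 139.2])]
```

View pics/w1.png

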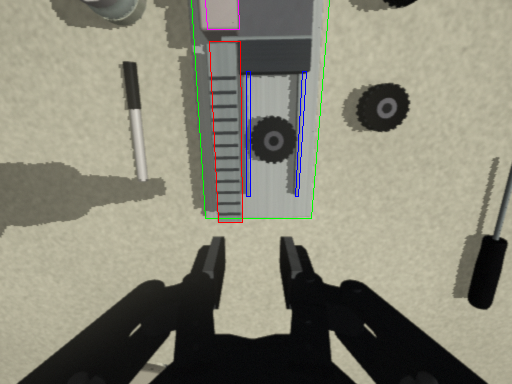

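```bash
python3 - <<'E'
from ov import *
np.set_printoptions(precision=4,suppress=True)
M=eyes.camera_model('wrist');im=cv2.imread('pics/w1raw.png');
p=(.5706,-.063,.2599)
def loc(X):
    c,s=np.cos(p[2]),np.sin(p[2]);d=X[:2]-p[:2];return np.array([c*d[0]+s*d[1],-s*d[0]+c*d[1]])
print('wheel',loc(ray('wrist',(274.3,139.2),.01,M)),loc(ray('wrist',(273.3,141),.03,M)))
tcp=monitor.observe()['tcp_pos'];print('tcp',loc(tcp))
# fingertip front corners as seen: check width at tcp depth
for dz in(0,.005,.008): print(dz,[ (loc(ray('wrist',uv,tcp[2]+dz,M))-loc(tcp))*1e3 for uv in((224,237),(204,237),(281,237),(299,237))])
d=cv2.resize(im[0:290,150:350],None,fx=4,fy=4,interpolation=cv2.INTER_CUBIC)
a=d.copy();overlay('wrist',a,*p,M,s=4,off=(149.5,-.5))
cv2.imwrite('pics/z1.png',d[560:,:]);cv2.imwrite('pics/z2.png',a[:600])
E
```

```text
wheel [-0.0674 -0.0022] [-0.0667  0.0005]
tcp [-0.1147  0.0219]
0 [array([ 8.3088, 17.4443]), array([ 8.3176, 29.4906]), array([  8.2836, -16.8952]), array([  8.2757, -27.7415])]
0.005 [array([10.9802, 16.8532]), array([10.9887, 28.4762]), array([ 10.9559, -16.2792]), array([ 10.9482, -26.7443])]
0.008 [array([12.583 , 16.4986]), array([12.5914, 27.8675]), array([ 12.5593, -15.9096]), array([ 12.5518, -26.146 ])]
```

View pics/z1.png

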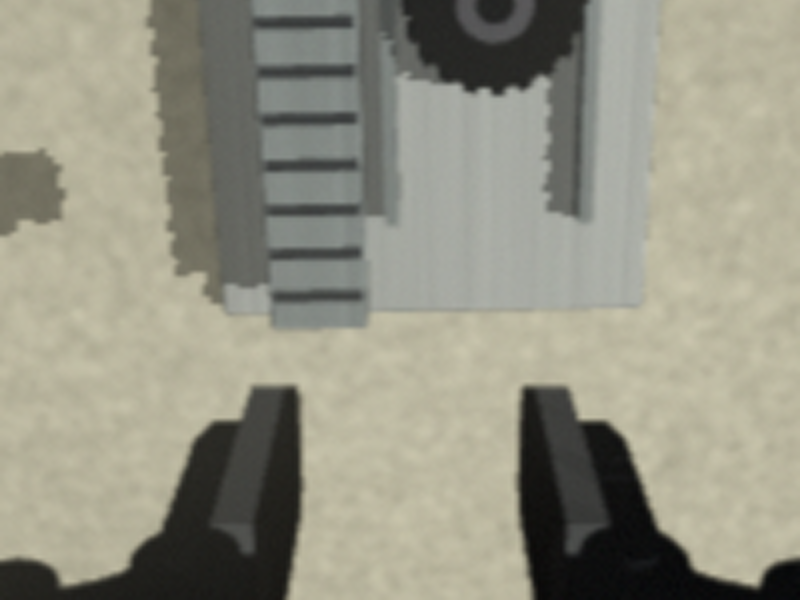

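View pics/z2.png

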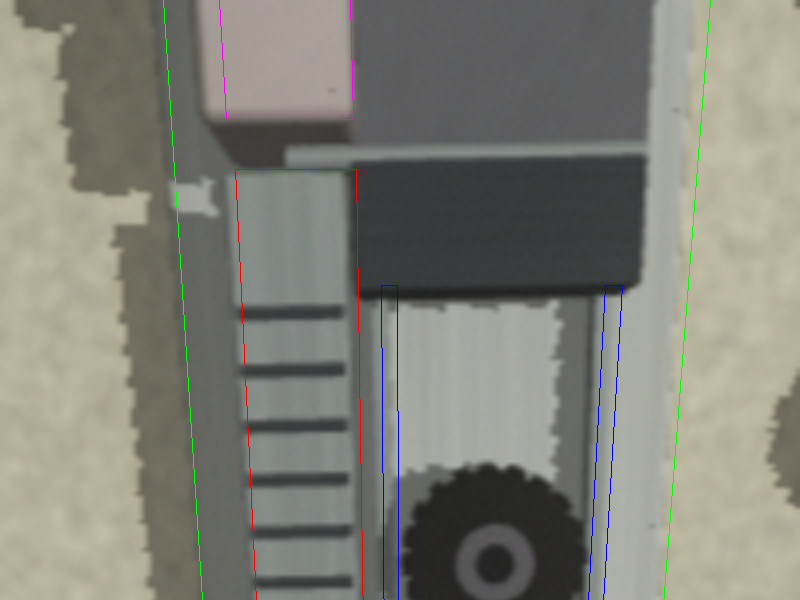

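The wrist view agrees with the model to about 2 mm. The fingertips sit at ±22 mm, with their undersides about 5 mm behind the TCP. The wheel is centred at x ≈ -67 mm. I'll shift 3 mm toward the bar and come down close above it.

```bash
python3 -m jog '[[-0.3,3,0,0],[0,3,0,0],[0,3,0,0],[0,1.5,0,0],[0,0.5,0,0],[0,0,0,0],[0,0,0,0]]'
python3 - <<'E'
from ov import *
s=monitor.observe();print(s['time_s'],s['tcp_pos'],s['ft_force'])
im=eyes.camera('wrist')[:,:,::-1];sc=eyes.camera('scene')[:,:,::-1]
cv2.imwrite('pics/w2.png',np.hstack([im[:, :],cv2.resize(sc[120:240,190:320],None,fx=2.2,fy=2.2,interpolation=2)[:384].copy() if 0 else np.pad(cv2.resize(sc[120:240,190:320],None,fx=2.2,fy=2.2,interpolation=2),((0,120),(0,0),(0,0)))]))
E
```

```text
time_s: 4.6
tcp_pos: [0.4538, -0.0677, 0.0521]
ee_rot: [-89.9, -0.0, -75.1]
ft_force: [-1.0, 0.7, -0.1]
grip_width: 0.392
4.6 [ 0.45384254 -0.06769952  0.05212957] [-0.97732316  0.69701464 -0.12388734]
```

View pics/w2.png

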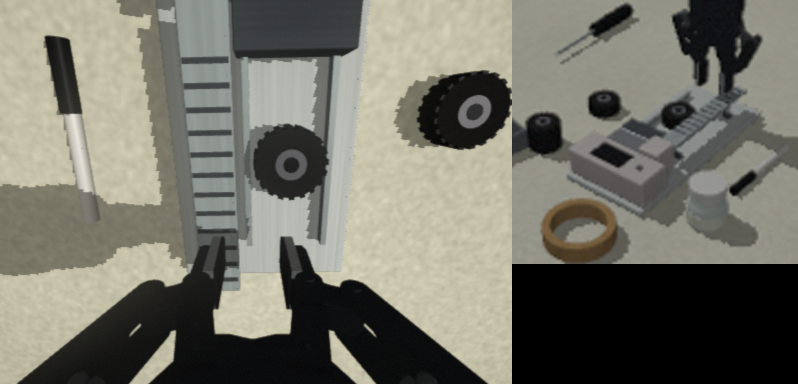

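The bar finger (columns 213-240) is over the right half of the bar (190-240), and the pusher (281-300) is lined up with the wheel at (291,165). I'll move 3 mm further left and open slightly, then press in steps while watching the force.

```bash
python3 -m jog '[[-0.3,0,0,0],[0,0.4,0,0],[0,0.4,0,0],[0,0,0,0]]' 0.44; python3 -m jog '[[0,0.5,0,0],[0,0.5,0,0],[0,0.5,0,0],[0,0,0,0]]'
```

```text
time_s: 5.2
tcp_pos: [0.4524, -0.0645, 0.0431]
ee_rot: [-90.0, 0.0, -75.1]
ft_force: [-0.3, 1.2, 3.8]
grip_width: 0.441
time_s: 5.7
tcp_pos: [0.4525, -0.0646, 0.028]
ee_rot: [-90.0, 0.0, -75.1]
ft_force: [-0.1, 1.7, 5.5]
grip_width: 0.441
```

Contact came at a TCP height of about 0.043 m, and the force follows the spring. The bar should bottom out near 0.0147 m.

```bash
python3 -m jog '[[0,0.5,0,0],[0,0.5,0,0],[0,0.3,0,0],[0,0,0,0]]'; python3 -m jog '[[0,0.1,0,0],[0,0,0,0]]'
python3 - <<'E'
from ov import *
im=eyes.camera('wrist')[:,:,::-1];sc=eyes.camera('scene')[:,:,::-1]
cv2.imwrite('pics/w3.png',np.hstack([im,np.pad(cv2.resize(sc[120:240,190:320],None,fx=2.2,fy=2.2,interpolation=2),((0,120),(0,0),(0,0)))]))
E
```

```text
time_s: 6.2
tcp_pos: [0.4525, -0.0646, 0.0161]
ee_rot: [-90.0, 0.0, -75.1]
ft_force: [-4.2, 2.2, 23.1]
grip_width: 0.44
time_s: 6.45
tcp_pos: [0.4526, -0.0646, 0.0158]
ee_rot: [-90.0, 0.0, -75.1]
ft_force: [-6.1, 2.6, 35.8]
grip_width: 0.439
```

View pics/w3.png

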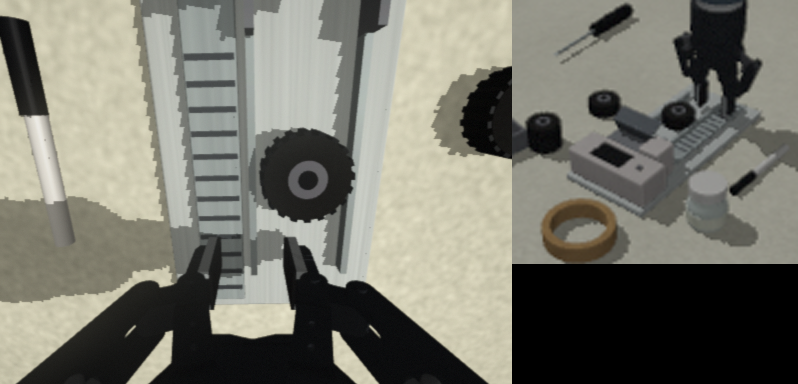

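The hood is open, since the lane is clear into the nest, and the bar is on its stop. I'll ease the press and begin the push.

```bash
python3 -m jog '[[0,-0.18,0,0],[0,0,0,0],[0,0,0.5,0],[0,0,0.5,0],[0,0,0.5,0],[0,0,0.5,0],[0,0,0,0]]'
python3 - <<'E'
from ov import *
im=eyes.camera('wrist')[:,:,::-1];sc=eyes.camera('scene')[:,:,::-1]
cv2.imwrite('pics/w4.png',np.hstack([im,np.pad(cv2.resize(sc[120:240,190:320],None,fx=2.2,fy=2.2,interpolation=2),((0,120),(0,0),(0,0)))]))
E
```

```text
time_s: 7.42
tcp_pos: [0.4679, -0.0596, 0.0162]
ee_rot: [-90.4, 0.1, -75.1]
ft_force: [-13.6, -2.7, 26.4]
grip_width: 0.439
```

View pics/w4.png

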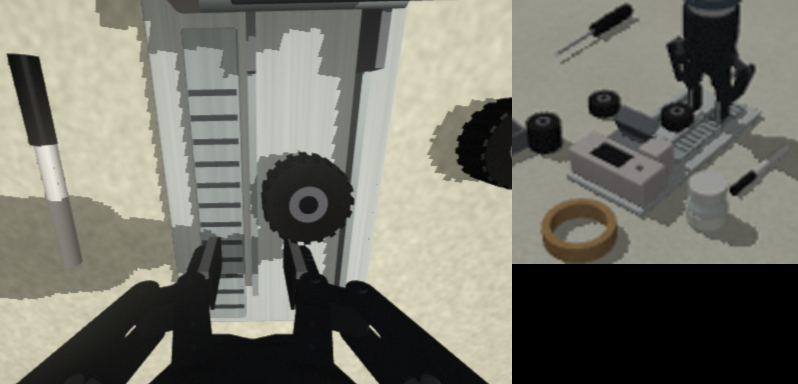

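The pusher is just touching the wheel, but the normal force of 26 N drags on the bar. I'll ease off again and keep pushing.

```bash
python3 -m jog '[[0,-0.12,0,0],[0,0,0.5,0],[0,0,0.6,0],[0,0,0.6,0],[0,0,0.6,0],[0,0,0.6,0],[0,0,0.6,0],[0,0,0,0]]'
python3 - <<'E'
from ov import *
im=eyes.camera('wrist')[:,:,::-1];sc=eyes.camera('scene')[:,:,::-1]
cv2.imwrite('pics/w5.png',np.hstack([im,np.pad(cv2.resize(sc[120:240,190:320],None,fx=2.2,fy=2.2,interpolation=2),((0,120),(0,0),(0,0)))]))
E
```

```text
time_s: 8.52
tcp_pos: [0.4926, -0.0496, 0.0162]
ee_rot: [-91.3, 0.5, -75.1]
ft_force: [-39.6, 1.1, 46.7]
grip_width: 0.439
```

View pics/w5.png

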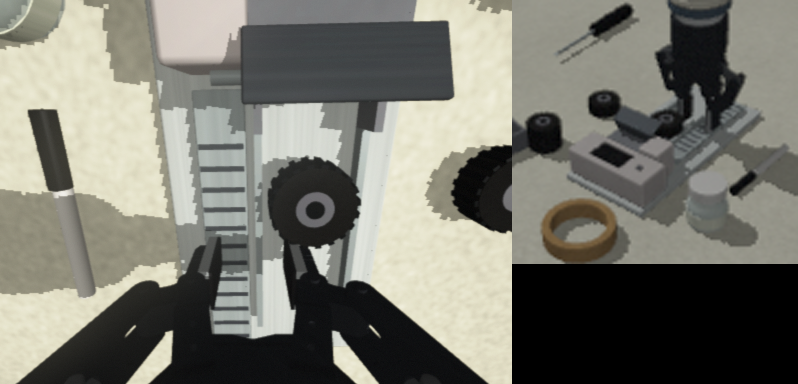

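The fingertip is sticking on the bar: 47 N normal, 40 N drag, and about 12 mm behind the command. I'll take the lag back out and unload the press until only the spring force is left, holding the bar 1-2 mm above its stop.

```bash
python3 -m jog '[[0,0,-0.5,0],[0,0,-0.5,0],[0,0,0,0]]'; python3 -m jog '[[0,-0.1,0,0],[0,0,0,0]]'
```

```text
time_s: 9.0
tcp_pos: [0.4916, -0.0517, 0.0166]
ee_rot: [-90.4, 0.2, -75.2]
ft_force: [-10.2, 10.9, 12.7]
grip_width: 0.44
time_s: 9.25
tcp_pos: [0.4917, -0.0517, 0.0174]
ee_rot: [-90.4, 0.2, -75.2]
ft_force: [-8.9, 8.8, 8.8]
grip_width: 0.443
```

There is also about 11 N of sideways load. The tool has drifted about 3 mm toward +y, so the pusher is off-centre and bears the wheel against the right rail. I'll back off a little and move about 6 mm to the right under the light press.

```bash
python3 -m jog '[[0,0,-0.4,0],[0.2,0,-0.4,0],[0.2,0,0,0],[0.2,0,0,0],[0,0,0,0]]'
python3 - <<'E'
from ov import *
s=monitor.observe();d=s['tcp_pos'][:2]-[.5706,-.063];c,q=np.cos(.2599),np.sin(.2599);print(c*d[0]+q*d[1],-q*d[0]+c*d[1])
M=eyes.camera_model('wrist');im=eyes.camera('wrist')[:,:,::-1];sc=eyes.camera('scene')[:,:,::-1]
a=im.copy();overlay('wrist',a,.5706,-.063,.2599,M,b=.95)
cv2.imwrite('pics/w6.png',np.vstack([im[:,130:430],a[:,130:430]]) if 0 else np.hstack([im[:,120:420],a[:,120:420]]))
E
```

```text
time_s: 9.88
tcp_pos: [0.4894, -0.0607, 0.0183]
ee_rot: [-90.0, 0.0, -75.1]
ft_force: [-1.3, 3.1, 6.4]
grip_width: 0.437
-0.07786886059337644 0.023134892681147025
```

View pics/w6.png

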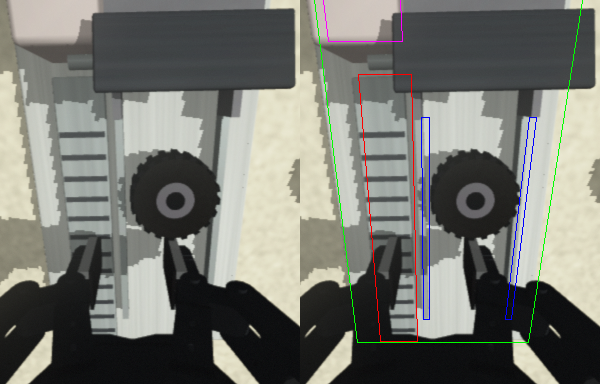

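```bash
python3 - <<'E'
from ov import *
M=eyes.camera_model('wrist');im=eyes.camera('wrist')[:,:,::-1]
a=cv2.resize(im[60:360,160:400],None,fx=2.5,fy=2.5,interpolation=2)[:600]
overlay('wrist',a,.5715,-.062,.2599+.02,M,b=.95,s=2.5,off=(159.5,59.5))
cv2.imwrite('pics/w7.png',a)
E
```

```text
(no output)
```

View pics/w7.png

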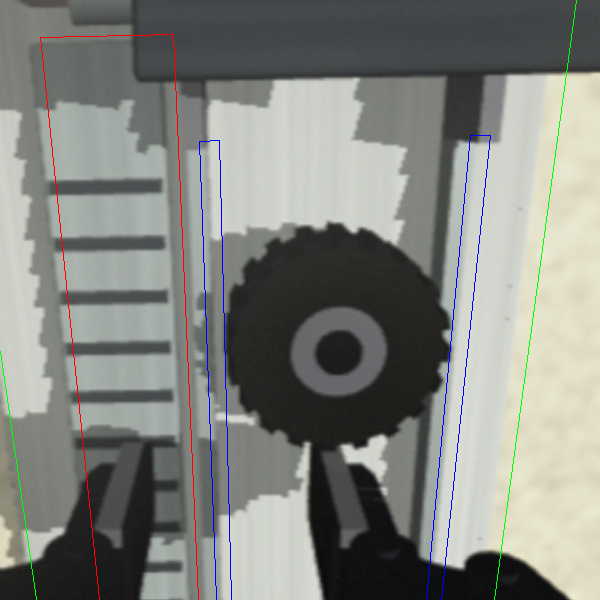

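The wheel is now free and the pusher is centred on it. The lane runs about 1.1° further left than I had it, so I'll turn the tool to match, press 1 mm deeper and push on in small rows.

```bash
python3 -m jog '[[0,0.08,0,-0.02],[0,0,0.3,0],[0,0,0.4,0],[0,0,0.4,0],[0,0,0.4,0],[0,0,0,0]]'
```

```text
time_s: 10.78
tcp_pos: [0.5027, -0.0568, 0.0171]
ee_rot: [-90.2, 0.0, -73.9]
ft_force: [-4.5, -0.6, 7.0]
grip_width: 0.441
```

```bash
python3 -m jog '[[0,0,0.4,0],[0,0,0.4,0],[0,0,0.4,0],[0,0,0.4,0],[0,0,0.4,0],[0,0,0,0]]'
python3 - <<'E'
from ov import *
M=eyes.camera_model('wrist');im=eyes.camera('wrist')[:,:,::-1];sc=eyes.camera('scene')[:,:,::-1]
cv2.imwrite('pics/w8.png',np.hstack([im,np.pad(cv2.resize(sc[120:240,190:320],None,fx=2.2,fy=2.2,interpolation=2),((0,120),(0,0),(0,0)))]))
E
```

```text
time_s: 11.52
tcp_pos: [0.5219, -0.0513, 0.0171]
ee_rot: [-90.2, 0.0, -73.9]
ft_force: [-3.0, -0.7, 6.9]
grip_width: 0.438
```

View pics/w8.png

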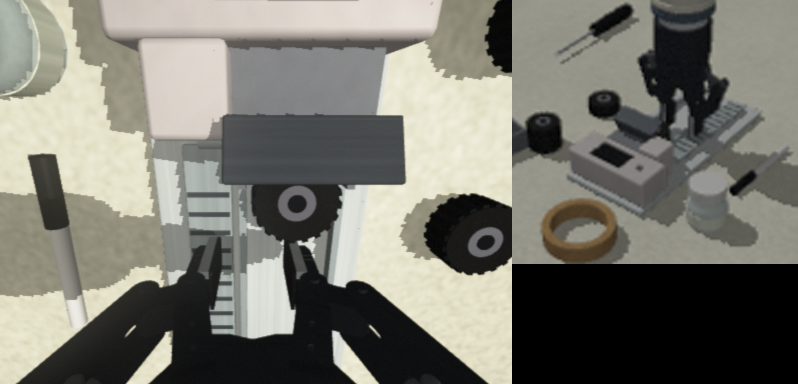

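The push is smooth now: 7 N press, 3 N drag, and the wheel is heading under the open hood. Continuing.

```bash
python3 -m jog '[[0,0,0.4,0],[0,0,0.4,0],[0,0,0.4,0],[0,0,0.4,0],[0,0,0.4,0],[0,0,0.4,0],[0,0,0.4,0],[0,0,0,0]]'
python3 - <<'E'
from ov import *
M=eyes.camera_model('wrist');im=eyes.camera('wrist')[:,:,::-1];sc=eyes.camera('scene')[:,:,::-1]
cv2.imwrite('pics/w9.png',np.hstack([im,np.pad(cv2.resize(sc[120:240,190:320],None,fx=2.2,fy=2.2,interpolation=2),((0,120),(0,0),(0,0)))]))
E
```

```text
time_s: 12.62
tcp_pos: [0.5489, -0.0436, 0.0171]
ee_rot: [-90.2, 0.0, -73.9]
ft_force: [-4.6, -1.2, 6.4]
grip_width: 0.44
```

View pics/w9.png

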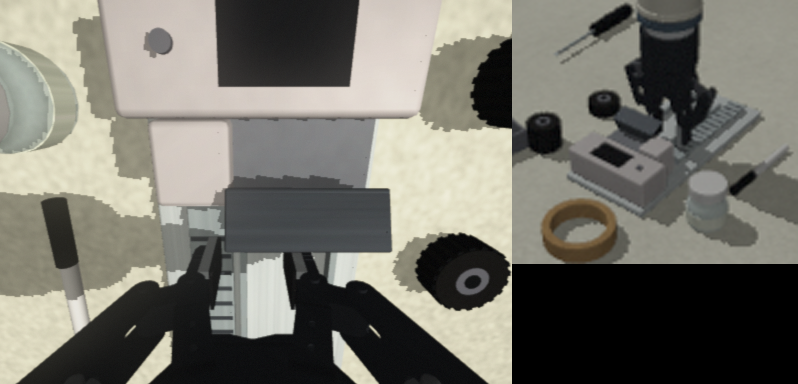

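```bash
python3 -m jog '[[0,0,0.3,0],[0,0,0.3,0],[0,0,0.3,0],[0,0,0,0]]';python3 -m jog '[[0,0,0.2,0],[0,0,0.1,0],[0,0,0,0]]'
```

```text
time_s: 13.22
tcp_pos: [0.5574, -0.0412, 0.0171]
ee_rot: [-90.2, 0.0, -73.9]
ft_force: [-4.5, -0.5, 6.6]
grip_width: 0.438
time_s: 13.6
tcp_pos: [0.56, -0.0405, 0.017]
ee_rot: [-90.2, 0.0, -73.9]
ft_force: [-3.7, -1.4, 7.1]
grip_width: 0.439
```

```bash
python3 -m jog '[[0,0,0.2,0],[0,0,0,0]]';python3 -m jog '[[0,0,0.2,0],[0,0,0,0]]'
```

```text
time_s: 13.85
tcp_pos: [0.562, -0.0399, 0.0171]
ee_rot: [-90.2, 0.0, -73.9]
ft_force: [-4.9, -1.5, 6.1]
grip_width: 0.445
time_s: 14.1
tcp_pos: [0.5622, -0.0397, 0.0169]
ee_rot: [-90.4, 0.1, -74.0]
ft_force: [-10.8, -5.2, 11.0]
grip_width: 0.44
```

```bash
python3 - <<'E'
from ov import *
M=eyes.camera_model('wrist');im=eyes.camera('wrist')[:,:,::-1]
cv2.imwrite('pics/w10.png',cv2.resize(im[170:370,130:400],None,fx=2.9,fy=2.9,interpolation=2))
E
```

```text
(no output)
```

View pics/w10.png

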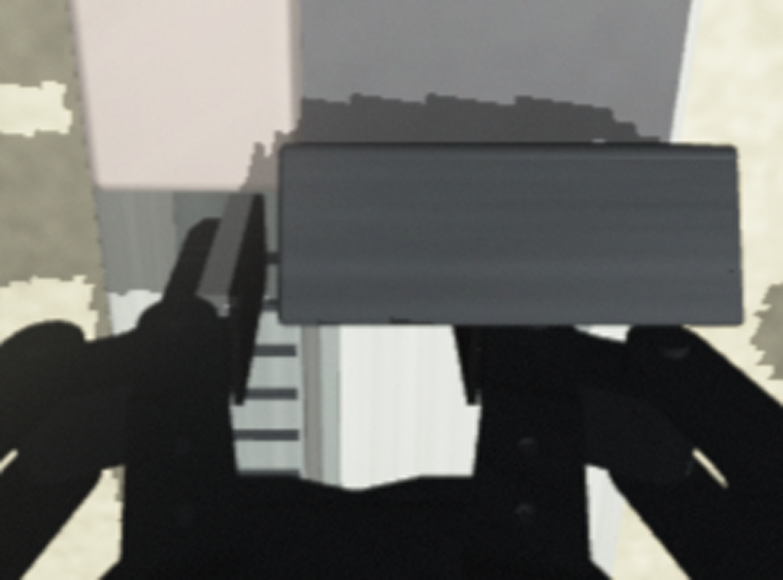

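The advance stopped between 13.85 and 14.1 s with the force rising. The estimated wheel centre is x ≈ 32 mm, which fits the back stop. One small extra push should confirm it is a hard stop.

```bash
python3 -m jog '[[0,0,0.15,0],[0,0,0,0],[0,0,0,0]]'
python3 - <<'E'
from ov import *
from station import cut_out
s=monitor.observe();print(s['tcp_pos'],s['ft_force'],s['ft_torque'])
sc=eyes.camera('scene')[:,:,::-1];t=eyes.camera('top')[:,:,::-1]
a=cv2.resize(sc[140:220,215:305],None,fx=6,fy=6,interpolation=2)
cv2.imwrite('pics/s11.png',a)
E
```

```text
time_s: 14.52
tcp_pos: [0.5623, -0.0396, 0.0168]
ee_rot: [-90.5, 0.1, -74.0]
ft_force: [-14.0, -6.6, 14.7]
grip_width: 0.438
[ 0.56229926 -0.03962969  0.01676351] [-14.02783378  -6.58065092  14.70220212] [-1.13833842  2.34598787 -0.17414658]
```

View pics/s11.png

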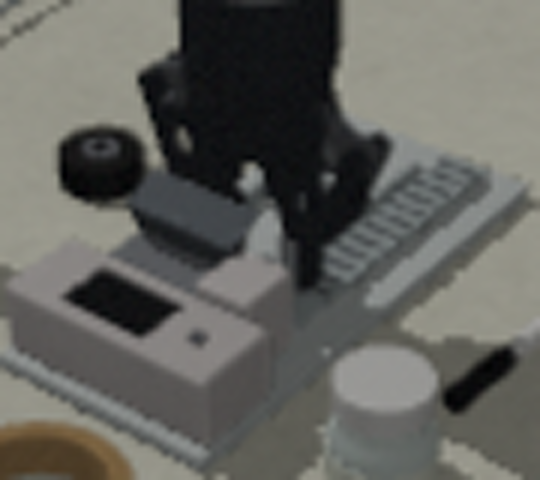

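The stop is hard, only 0.1 mm for 1.5 mm of command. To tell whether the wheel on the back stop or the knuckle on the hood lip is carrying the load, I'll compare the moment arm here with that of pure tip friction while drawing back slightly, bar still held.

```bash
python3 -m jog '[[0,0,-0.3,0],[0,0,-0.4,0],[0,0,-0.4,0]]'
python3 - <<'E'
from ov import *
s=monitor.observe();print(s['tcp_pos'],s['ft_force'],s['ft_torque'])
im=eyes.camera('wrist')[:,:,::-1]
cv2.imwrite('pics/w12.png',cv2.resize(im[170:370,130:400],None,fx=2.9,fy=2.9,interpolation=2))
E
```

```text
time_s: 15.0
tcp_pos: [0.5588, -0.0418, 0.0183]
ee_rot: [-89.7, -0.1, -74.0]
ft_force: [4.5, 1.1, 6.7]
grip_width: 0.439
[ 0.558801   -0.04175069  0.01829486] [4.52937919 1.12924773 6.67044484] [ 0.45162971 -0.80523901 -0.13063125]
```

View pics/w12.png

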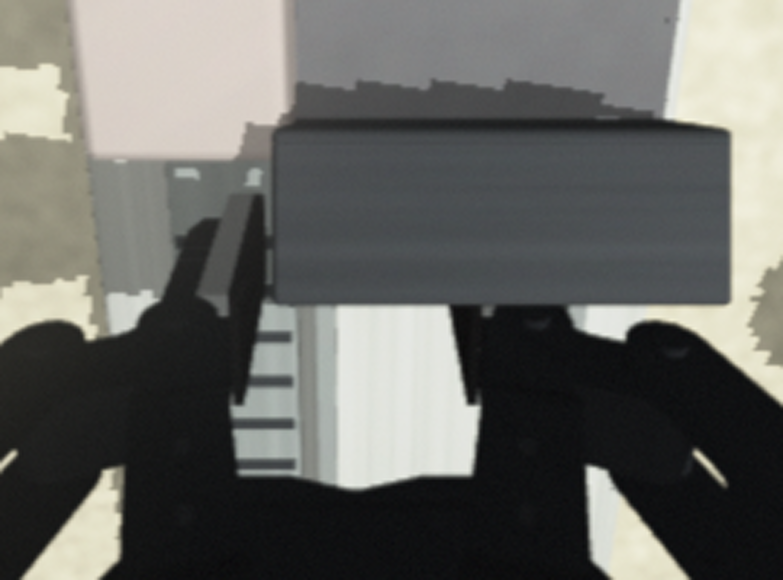

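The moment check is inconclusive. With the bar still held I can draw back and look under the hood at the wheel's rear edge directly.

```bash
python3 -m jog '[[0,0,-0.8,0],[0,0,-0.8,0],[0,0,-0.8,0],[0,0,-0.8,0],[0,0,-0.8,0],[0,0,-0.8,0],[0,0,-0.8,0],[0,0,0,0]]'
python3 - <<'E'
from ov import *
M=eyes.camera_model('wrist');im=eyes.camera('wrist')[:,:,::-1]
print('cam',-np.array(M['R']).T@M['t'])
a=cv2.resize(im[60:310,140:420],None,fx=2.4,fy=2.4,interpolation=2)
cv2.imwrite('pics/w13.png',a)
print([(r['score'],r['uv']) for r in spot_point('wrist','wheel')[:3]],[(r['score'],r['bbox']) for r in cut_out('wrist','wheel')[:3]])
E
```

```text
time_s: 16.05
tcp_pos: [0.5041, -0.0576, 0.0181]
ee_rot: [-89.8, -0.1, -74.0]
ft_force: [2.2, -1.1, 6.3]
grip_width: 0.436
cam [ 0.584611   -0.03364468  0.1605419 ]
[] []
```

View pics/w13.png

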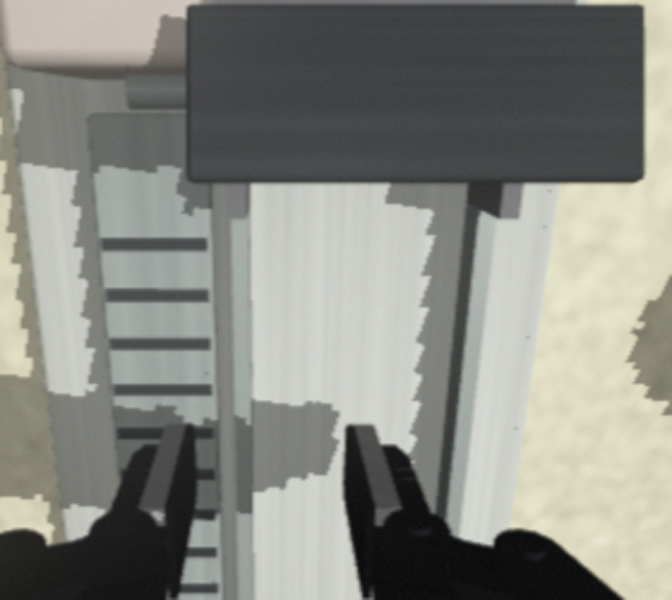

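The wrist camera sits above the hood, so it can't see under from here. I'll draw back another 5.5 cm, still on the bar.

```bash
python3 -m jog '[[0,0,-0.8,0],[0,0,-0.8,0],[0,0,-0.8,0],[0,0,-0.8,0],[0,0,-0.8,0],[0,0,-0.8,0],[0,0,-0.7,0],[0,0,0,0]]'
python3 - <<'E'
from ov import *
M=eyes.camera_model('wrist');im=eyes.camera('wrist')[:,:,::-1]
print('cam',-np.array(M['R']).T@M['t'])
p=(.5715,-.0595,.28)
a=cv2.resize(im[0:240,130:410],None,fx=2.5,fy=2.5,interpolation=2)
cv2.imwrite('pics/w14r.png',a)
overlay('wrist',a,*p,M,b=.92,s=2.5,off=(129.5,-.5))
# expected wheel at home: bottom & top circle
t=np.linspace(0,2*np.pi,60)
for z,c in((10,(0,255,255)),(30,(0,165,255))):
    P=np.c_[33+24*np.cos(t),24*np.sin(t),0*t+z]/1e3
    cv2.polylines(a,[np.int32((proj('wrist',pose(*p,P),M)-(129.5,-.5))*2.5)],True,c,1)
cv2.imwrite('pics/w14.png',a)
E
```

```text
time_s: 17.2
tcp_pos: [0.4512, -0.0729, 0.018]
ee_rot: [-89.8, -0.1, -74.0]
ft_force: [1.2, -0.5, 6.0]
grip_width: 0.442
cam [ 0.53180391 -0.04887577  0.16046357]
```

View pics/w14.png

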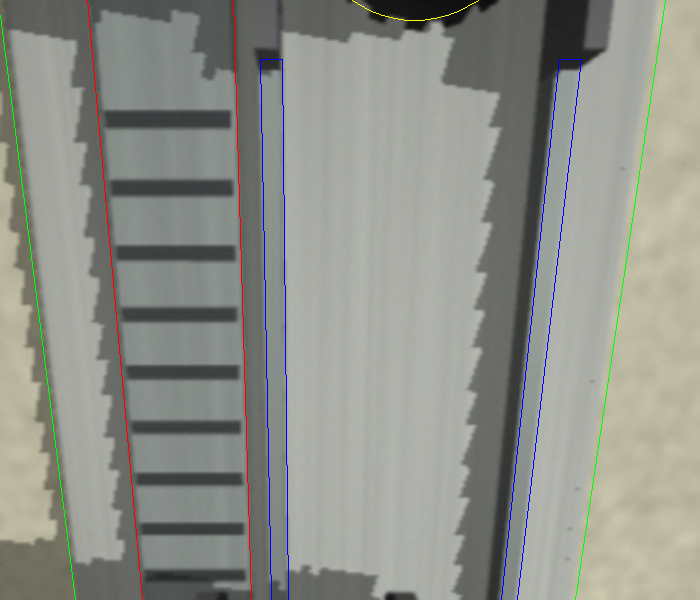

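View pics/w14r.png

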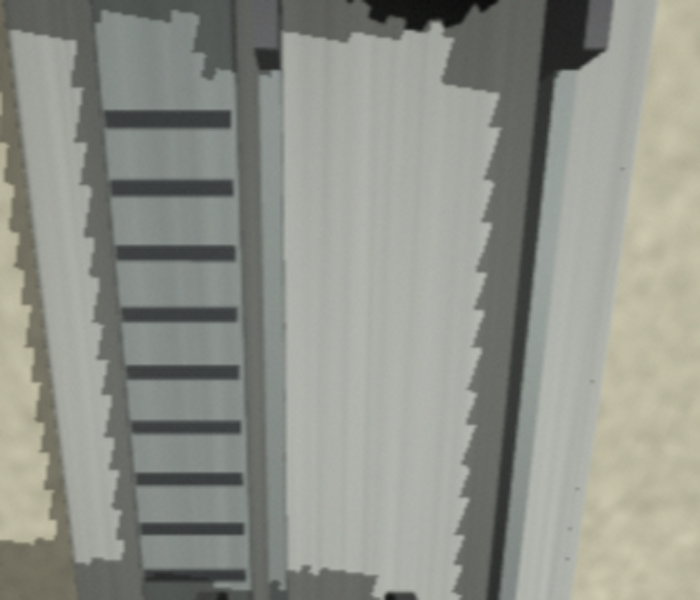

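The overlay puts the rail ends 12 px below prediction (row 70 against 58). The wheel's rear edge shows the same offset (row 30 against 20), so the wheel is within about 1 mm of home. Now I'll let the bar rise gently and clear the station.

```bash
python3 -m jog '[[0,-0.4,0,0],[0,-0.4,0,0],[0,-0.4,0,0],[0,-0.5,0,0],[0,-0.5,0,0],[0,-0.5,0,0],[0,-0.5,0,0],[0,-1,0,0]]';python3 -m jog '[[0,-3,0,0],[0,-3,-2,0],[0,-3,-2,0],[0,-2,-2,0],[0,-1,-1,0],[0,0,0,0],[0,0,0,0],[0,0,0,0]]'
python3 - <<'E'
from ov import *
im=eyes.camera('wrist')[:,:,::-1];sc=eyes.camera('scene')[:,:,::-1];t=eyes.camera('top')[:,:,::-1]
M=eyes.camera_model('wrist');im=im.copy();overlay('wrist',im,.570,-.0600,.28,M)
a=cv2.resize(sc[135:240,180:320],None,fx=2,fy=2,interpolation=2);b=cv2.resize(t[140:280,205:345],(280,174*1),interpolation=2)
col=np.vstack([a,b]);cv2.imwrite('pics/w15.png',np.hstack([im,col[:384]]))
E
```

```text
time_s: 18.25
tcp_pos: [0.4484, -0.0721, 0.0593]
ee_rot: [-90.1, 0.1, -74.0]
ft_force: [0.2, -0.2, -0.3]
grip_width: 0.438
time_s: 19.25
tcp_pos: [0.3826, -0.0915, 0.1788]
ee_rot: [-90.1, 0.0, -74.0]
ft_force: [-0.3, 0.2, 0.1]
grip_width: 0.438
```

View pics/w15.png

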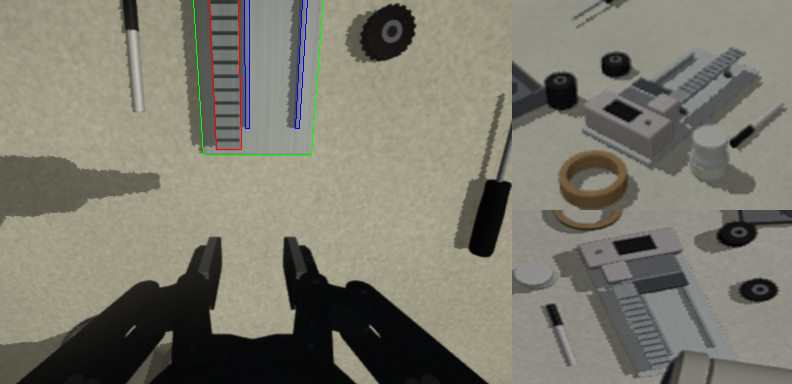

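The wheel has gone from the lane, the bar matches its "up" outline and nothing else looks moved. I'll compare the hood region closely with the starting picture.

```bash
python3 - <<'E'
from ov import *
sc=eyes.camera('scene')[:,:,::-1];t=eyes.camera('top')[:,:,::-1]
s0=cv2.imread('pics/scene0.png');t0=cv2.imread('pics/top0.png')
f=lambda i,y,x,h,w:cv2.resize(i[y:y+h,x:x+w],(390,290),interpolation=2)
cv2.imwrite('pics/cmp.png',np.vstack([np.hstack([f(s0,150,215,60,80),f(sc,150,215,60,80)]),np.hstack([f(t0,150,230,60,80),f(t,150,230,60,80)])]))
E
```

```text
(no output)
```

View pics/cmp.png

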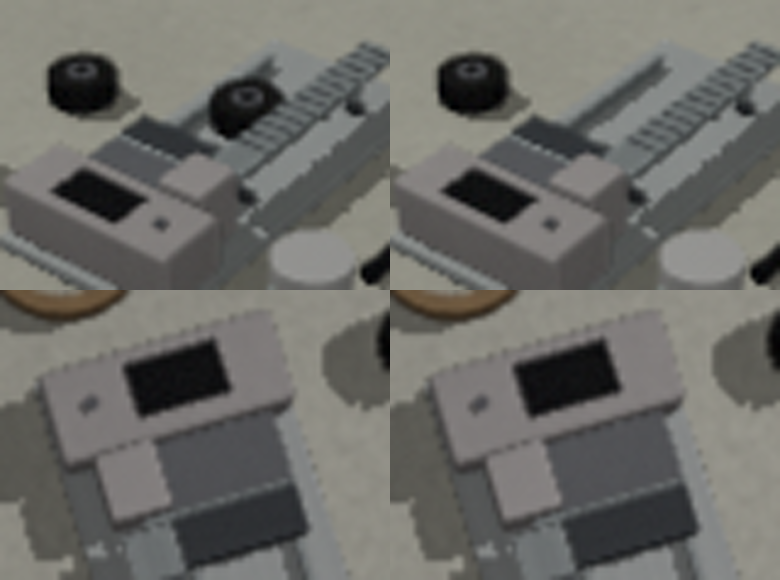

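The hood and bar look the same as at the start (shut and up), and the spare wheel, jar and tape roll haven't moved. I'm handing in.

```bash
python3 - <<'E'
from station import ctrl
print(ctrl.job_done())
E
```

```text
the job is handed in; nothing more can be done
None
```

I loaded the wheel and handed the job in at about 19 s of the 42 s allowed; no verdict was reported. One fingertip held the thumb bar down, keeping the hood open at an estimated 1.8–1.9 rad. The other pushed the wheel along the lane to a hard stop, and then I drew back and let the hood close.

**Last checks:**
- **Wheel:** before I released the bar, the wrist view under the open hood put the wheel's rear edge within about 1 mm of where it should be at home. I couldn't see it again once the hood had shut.
- **Hood and bar:** before/after pictures show the hood shut and the bar up, as at the start.
- **Other things:** the spare wheel, jar and tape roll look unmoved in a close comparison, and the stack, pen and screwdriver in the wider views. I didn't re-check the parts tray; the arm never went near it. The arm was clear, with no force on the wrist.

**What went wrong or disagreed:**
- **Jam on the first push:** I pressed too hard and the fingertip stuck on the bar, at about 47 N normal and 40 N drag. I backed off, re-centred, turned the tool about 1° and continued at about 7 N. The wheel was still outside the nest then.
- **Inconclusive moment check:** the wrist moment couldn't show whether the final stop was the wheel on the back stop or the gripper on the hood lip. The look under the hood settled that.
- **Station position:** the first estimate from the top camera was off by 2–3 mm and about 1° compared with the wrist view.

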